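# Unlatch a shoe sole from the trimming jig and show its tread to the inspection camera

## Robot

A 6-joint arm with a two-finger parallel gripper is mounted at the origin on the work surface. World frame = base frame: x ahead of the robot, y to its left, z up, the work surface at z = 0. Lengths are in m, angles in rad, forces in N, time in s.
With the tool pointing down it reaches from about 0.425 to 0.95 m from the base axis. Payload 3.5 kg.
Tool frame: the origin (TCP) lies midway between the tips of the shut fingers; the grasp point (between the pads) lies 19 mm behind it (ctrl.hold_point_z is the distance from the TCP to the grasp point, in m); z points along the fingers, y is the line along which they close (so a half turn about z gives the same grasp; the last joint's range is limited). The gripper opens to 85 mm and grips with 20 to 120 N. Pads are 22 mm wide; open, the fingers measure 114 mm over their backs; the gripper's body (76 mm by 85 mm) begins 54 mm behind the grasp point. The pads swing forward as they close: fully open they stand 13 mm farther back than shut.
Start: joints at [1.084, 0.286, 1.577, -0, 1.279, -0.15], TCP at [0.223, 0.637, 0.194] pointing down, gripper open.
Joint ranges: [-2.77, 2.77], [-0.9, 2.22], [0.21, 2.48], [-1.53, 4.67], [0.24, 2.81], [-2.84, 2.84]. Speed limits (rad/s): [2.79, 2.79, 3.14, 3.14, 3.14, 3.14].

## Interface

Orientations are given as a unit quaternion [x, y, z, w].
In Python, from plant import readout, cams, sign_off, ctrl gives the robot as it stands. The module is installed in compiled form; this text tells all that it offers.
- The arm moves only by the tool step_arm, never from a script. Its argument "increments" is a list of rows, each a list of 2 entries, a list of its own where there are three numbers: the shift along the world's x, y, z in mm, then the turn, a rotation vector about the world's x, y, z in rad. In form: [[[x, y, z], [rx, ry, rz]], ...]. A call has 1 to 8 rows; each row shifts and turns the commanded pose from where the row before left it; what a row does not reach is not made up. A row lasts 1/12 s, in which the tool goes at most 41.7 mm and 7.16 degrees, less where a joint would pass 70% of its speed; a pose out of reach is approached as far as the arm can. A call is refused whole if a number of a shift passes 41.7 or a number of a turn 0.125, either way. A call with a gripper value outside its range is refused whole. "fingers" is the opening, from -1 (shut) to 1 (fully open), set as the call begins (left out, the last holds). The fingers move at their own pace and stop on an object; "grip_force" is the grip in N (left out, the last holds). Time passes only in rows, so rows that do not move let the fingers close. It gives the time, the measured TCP pose, the force, the opening and the grip force at its end, in the units of the state.
- readout.get_state(): the state, without advancing time (a new reading comes with each control period).
- cams.read_camera(name): name is "scene" or "top" or "wrist"; returns the picture (480x640x3 uint8, red, green, blue); there is no depth.
- cams.get_calibration(name): a dict with "fx", "fy", "cx", "cy" (pixels), "eye" and "rotation" of the camera in the world; the wrist camera has in their place "T_tool_cam" (4x4, takes a point from camera to tool coordinates, whose origin is the TCP and whose axes are the flange's). Camera axes: x right, y up, looking along -z (the intrinsics and any distortion apply to the point x, -y, -z); pixel columns grow to the right and rows downward; lengths in m; the calibration is good to about 2 mm. A picture is of the moment at which its call begins: read the wrist's pose just before it. get_calibration takes no time and is no camera call.
- sign_off(): hands the job in; it is judged then, once.
The state is a dict: "time": time; "qpos": joint angles; "dq": joint speeds; "joint_efforts": joint torques, N m; "eef_pos": TCP position; "tcp_rot": TCP orientation; "contact_force": force on the tool from outside, world axes, zero at the start; "wrist_torque": the same for the moment, N m; "opening": opening from 0.0 (shut) to 1.0 (fully open); "finger_force": force on a finger pad.
Only numpy, scipy, OpenCV 4.12 (cv2) and the standard library are available. Lean on these libraries where they do the work, as an engineer would, in place of code of your own. Each camera call takes 0.05 s, during which the arm holds its last target. There are 200 camera calls.

## Task

Take the square key from the wooden rack, push its tip into the square recess of the jig's latch and turn the latch with it, either way, at least 60 degrees, so that the bar swings off the sole; the key may stay there. Lift the sole out of the jig and hold it up to the tilted inspection camera, tread square to the lens and 140 mm from it, middle on the lens axis, length along the housing's long side (toe either way). Finish holding it still there, do not bump the camera, and leave the other things on the bench alone.

Things in the scene. Friction and masses are not known exactly. Their poses are not given: they have to be found in the camera images.
- key: steel square-drive key standing in one of the rack's two holes (which one varies). Origin at the centre of the tip's end face, z up. Shaft 10 x 10 mm, z 0 to 40 mm, flats facing x and y; round collar 26 mm across, z 40 to 46, resting on the rack; flat paddle handle 44 mm long (x), 12 thick (y), z 46 to 84. 120 g, loose in a 16 mm round hole: lift it 45 mm to free it
- key_grip (a point): point in the middle of the key's paddle handle, 70 mm above the tip; x along the paddle, y across its 12 mm thickness
- key_tip (a point): centre of the end face of the key's square tip; same axes as the key
- latch_socket (a point): centre of the mouth of the latch's square recess, on the pivot axis, 64.5 mm above the table; z up, x along the bar from the pivot, turns with the latch. Recess 12.5 x 12.5 mm, flats facing x and y, 14 mm deep, 2 mm chamfer. Hub: steel block 44 x 44 x 20 mm; bar 18 mm wide, reaching 78 mm from the pivot, underside 3.5 mm above the sole
- latch (a joint): turn of the latch about its vertical pivot, rad, counterclockwise from above positive; within 0.15 of 0 at the start, bar over the sole's heel; stops at -1.5 and +1.5; off the sole beyond 0.95 either way. Stays where it is left; friction about 0.08 N m. The key has about 0.3 rad of free play each way in the recess
- jig: aluminium jig plate 340 x 124 x 12 mm fixed on the table, with five 12 mm high steel locating pins round the sole. Origin on the table under the middle of the sole's place, x towards the toe, z up. The latch pivot is at x = -175 mm
- sole: black rubber shoe sole lying in the jig, tread down, 170 to 290 g. 240 mm long (x to the toe), 88 wide at the ball, 66 at the heel, 30 thick. Origin at the middle of its length on the tread (under) side, z to the upper side. Waist, x -35 to +10 mm: straight sides 50 mm apart (y +-25), arched, fills z 8 to 30. Tread 12 mm above the table at the start
- sole_waist (a point): point on the sole's upper face in the middle of the waist: x = -10 mm, y = 0, z = 30 mm in the sole's frame; a good place to grip across y
- camera: inspection camera head tilted on a stand. Origin at the centre of the lens front (about 118 mm above the table), z out of the lens along its axis, which leans 14 to 36 degrees from vertical, roughly towards the robot; y, level, along the 90 mm long side of the grey housing; x across it. Lens barrel 48 mm across; the head does not move unless pushed
- camera_stand: the camera's fixed stand: base plate 110 x 110 x 12 mm and two cheeks 100 mm high. Origin at the middle of its underside on the table
- rack: wooden rack fixed on the table, 130 x 50 x 44 mm, origin at the middle of its underside, x along its length, holes at x = -36 and +36 mm
- awl: bystander: awl with a round wooden handle 26 mm thick, standing in the rack's other hole, origin at its lower tip, top 82 mm above it
- spare_sole: bystander: a second sole of the same kind lying on the table beyond the jig, axes as sole
- tin: bystander: closed tin 72 mm across, 85 mm high, origin at the middle of its underside
- hammer: bystander: hammer lying on the table
- brush: bystander: brush lying on the table
- tape: bystander: cardboard ring 84 mm across, 25 mm high
- last_block: bystander: wooden cylinder 60 mm across, 45 mm high

How it is judged:
On the way, in this order (a step that is already met when the one before it is completed fails the run):
1. the key's tip is down in the latch's square recess (horizontal distance between key_tip and latch_socket below 0.006 m and z of key_tip in the frame of latch_socket between -0.02 and -0.006 m and angle between key's own z axis and vertical below 0.2 rad), for 0.2 s.
2. the latch is turned clear of the sole with the key in its recess (all of step 1 and (value of joint latch above 0.95 rad or value of joint latch below -0.95 rad)), for 0.1 s.
3. the sole is lifted out of the jig in the gripper (height (world z) of sole above 0.07 m and contact force between sole and the fingers above 1 N), for 0.2 s.
At the end, for the whole second after the job is handed in: the gripper holds the sole still, tread towards the lens, touching nothing else: middle of the tread 140 mm from the lens and on its axis (20 mm each way), square to the axis within 0.17 rad, length along the housing's long side within 0.2 rad, toe either way; latch still 0.95 rad or more off (x of sole in the frame of camera between -0.02 and 0.02 m and y of sole in the frame of camera between -0.02 and 0.02 m and z of sole in the frame of camera between 0.12 and 0.16 m and z of sole_waist in the frame of camera above 0.145 m and angle between the z axis of sole and the z axis of camera, either way round below 0.17 rad and angle between the x axis of sole and the y axis of camera, either way round below 0.2 rad and contact force between sole and the fingers above 1 N and contact force between sole and camera below 0.1 N and contact force between sole and camera_stand below 0.1 N and linear speed of sole below 0.02 m/s and angular speed of sole below 0.15 rad/s and (value of joint latch above 0.95 rad or value of joint latch below -0.95 rad)); the arm keeps its last pose, push and grip.
It fails at once if a bystander (awl, spare sole, tin, hammer, brush, cardboard ring, wooden cylinder) is shifted more than 30 mm (distance of any of awl, spare_sole, tin, hammer, brush, tape, last_block from where it was at the start of the episode above 0.03 m).
It fails at once if the camera is struck or pushed with more than 5 N (contact force between camera and the arm above 5 N or contact force between camera and the fingers above 5 N or contact force between camera and sole above 5 N or contact force between camera and key above 5 N).
It also fails if it takes over 61 s, if anything falls off the work surface, if the arm or the gripper's body presses on something with over 40 N, if the wrist force passes 120 N, or if a joint passes its speed limit or range.

## Working session

There is one attempt and no reset: what is moved stays moved. The work goes in short steps, Python scripts to look and compute and a tool call to move; the robot and the scene stay as the last step left them, time stands still between calls to the robot, and variables do not carry over. Pictures are saved under pics/ and viewed, at most 10 in all, crops included, and the job is handed in when it is done.

Besides the shell and the picture viewer there is one more tool, called after "Emit:" by a JSON object that holds its "op" and its "data", one argument or row to a line. step_arm: Moves the arm, as the interface text tells. Its arguments: {"type":"object","properties":{"increments":{"type":"array","items":{"type":"array"}},"fingers":{"type":"number"},"grip_force":{"type":"number"}},"required":["increments"]}

```bash
mkdir -p pics; python3 - <<'E'
from plant import readout,cams,ctrl
import cv2,numpy as np
np.set_printoptions(precision=4,suppress=True)
for n in ["scene","top"]:
    im=cams.read_camera(n); cv2.imwrite(f"pics/{n}0.png",im[:,:,::-1]); print(n,cams.get_calibration(n))
print(cams.get_calibration("wrist")); print(readout.get_state()); print(ctrl.hold_point_z)
E
```

```text
scene {'fx': 532.3606734526791, 'fy': 532.3606734526791, 'cx': 319.3217095517592, 'cy': 235.3334872092623, 'eye': array([1.216 , 0.0752, 1.1537]), 'rotation': array([0.1917, 0.2082, 0.6896, 0.6666])}
top {'fx': 573.6651356520425, 'fy': 573.6651356520425, 'cx': 319.2109642177032, 'cy': 231.97375323535778, 'eye': array([0.1882, 0.0287, 1.684 ]), 'rotation': array([ 0.073 , -0.073 , -0.688 ,  0.7183])}
{'fx': 356.8689914510945, 'fy': 356.8689914510945, 'cx': 321.8018047296913, 'cy': 238.24165094098964, 'T_tool_cam': array([[ 0.0001,  0.9614,  0.2752,  0.0702],
       [ 1.    , -0.0005,  0.0013, -0.0009],
       [ 0.0014,  0.2752, -0.9614, -0.179 ],
       [ 0.    ,  0.    ,  0.    ,  1.    ]])}
{'time': 0.1, 'qpos': array([ 1.084 ,  0.2871,  1.5781,  0.    ,  1.2786, -0.15  ]), 'dq': array([ 0.0004, -0.004 , -0.0035, -0.0005, -0.0002,  0.0008]), 'joint_efforts': array([  0.0013, -40.7302, -29.3699,  -0.0002,   0.0034,  -0.    ]), 'eef_pos': array([0.2227, 0.6365, 0.1931]), 'tcp_rot': array([ 0.1676,  0.9859, -0.001 , -0.0004]), 'contact_force': array([0.2392, 0.0046, 0.7935]), 'wrist_torque': array([-0.0553, -0.0093, -0.0177]), 'finger_force': 0.0, 'opening': 1.002952650220718}
0.0187
```

View pics/scene0.png

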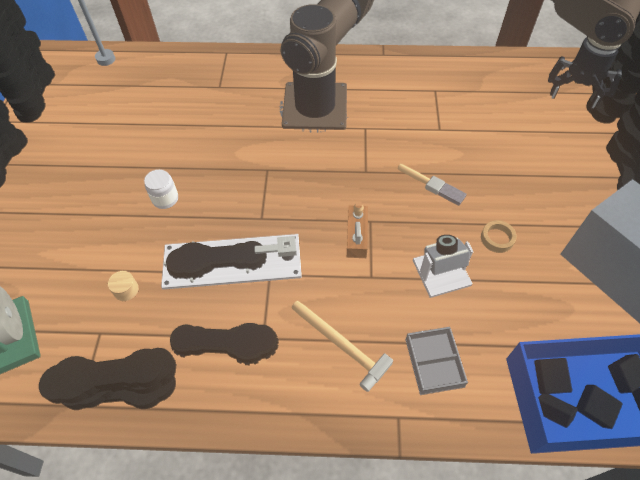

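View pics/top0.png

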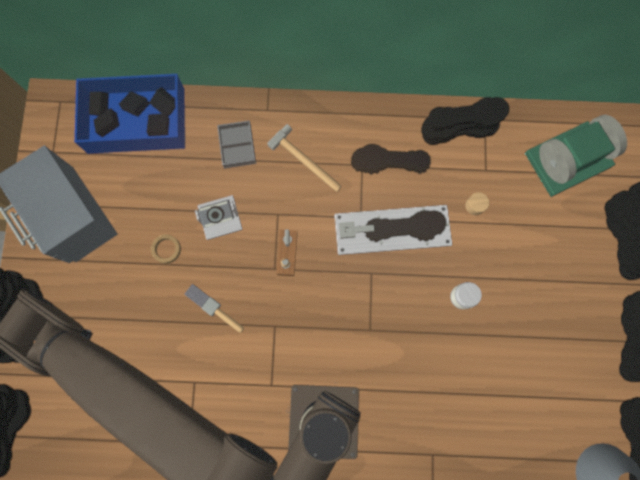

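The scene picture shows the jig (160-300, 235-287), the latch hub (288,245), the rack (357,232) with the key at the lower hole and the awl at the upper, and the camera lens (447,243). In the top picture the jig is at (335-452, 207-254), the hub at (347,230), the rack at (286,253), the key at (287,237) and the lens at (215,214).

```bash
cat > h.py <<'E'
import numpy as np,cv2
from scipy.spatial.transform import Rotation as R
from plant import readout,cams,ctrl
np.set_printoptions(precision=4,suppress=True)
def pose(name):
    c=cams.get_calibration(name)
    if name=="wrist":
        s=readout.get_state(); T=c["T_tool_cam"]; Rt=R.from_quat(s["tcp_rot"]).as_matrix()
        return c,s["eef_pos"]+Rt@T[:3,3],Rt@T[:3,:3]
    return c,np.array(c["eye"]),R.from_quat(c["rotation"]).as_matrix()
def ray(P,uv):
    c,e,M=P; uv=np.atleast_2d(uv).astype(float)
    d=np.c_[(uv[:,0]-c["cx"])/c["fx"],-(uv[:,1]-c["cy"])/c["fy"],-np.ones(len(uv))]@M.T
    return e,d/np.linalg.norm(d,axis=1)[:,None]
def onz(P,uv,z):
    e,d=ray(P,uv); return e+d*((z-e[2])/d[:,2])[:,None]
def proj(P,X):
    c,e,M=P; q=(np.atleast_2d(X)-e)@M
    return np.c_[c["cx"]+c["fx"]*q[:,0]/-q[:,2],c["cy"]-c["fy"]*q[:,1]/-q[:,2]]
def tri(Pa,ua,Pb,ub):
    ea,da=ray(Pa,ua);eb,db=ray(Pb,ub);da=da[0];db=db[0]
    t=np.linalg.lstsq(np.c_[da,-db],eb-ea,rcond=None)[0]
    a=ea+t[0]*da;b=eb+t[1]*db
    return (a+b)/2,np.linalg.norm(a-b)
def crop(im,c,w,hh,W,H):
    x,y=c; return cv2.resize(im[y-hh//2:y+hh//2,x-w//2:x+w//2],(W,H),interpolation=cv2.INTER_CUBIC)
E
python3 - <<'E'
from h import *
s=cv2.imread("pics/scene0.png");t=cv2.imread("pics/top0.png")
S,T=pose("scene"),pose("top")
m=np.vstack([np.hstack([crop(s,(445,262),80,60,400,300),crop(s,(285,247),80,60,400,300)]),np.hstack([crop(s,(357,230),80,60,400,300),crop(t,(217,214),80,60,400,300)])])
cv2.imwrite("pics/mos.png",m)
print("jig corners top",onz(T,[(335,213),(447,207),(452,249),(338,254)],.012))
print("hub",tri(T,(347,230),S,(288,243)))
print("lens",tri(T,(215,214),S,(447,240)))
print("key",tri(T,(287.5,235),S,(358,224)), "awl",onz(T,(285,263),.08))
E
```

```text
jig corners top [[ 0.5993 -0.0086  0.012 ]
 [ 0.6326 -0.3446  0.012 ]
 [ 0.5048 -0.359   0.012 ]
 [ 0.4751 -0.0221  0.012 ]]
hub (array([ 0.5373, -0.0422,  0.0643]), np.float64(0.0035070827797586512))
lens (array([0.5546, 0.329 , 0.1224]), np.float64(0.0004392200099041518))
key (array([0.5065, 0.1253, 0.1078]), np.float64(0.0021789593952697317)) awl [[0.4312 0.1286 0.08  ]]
```

View pics/mos.png

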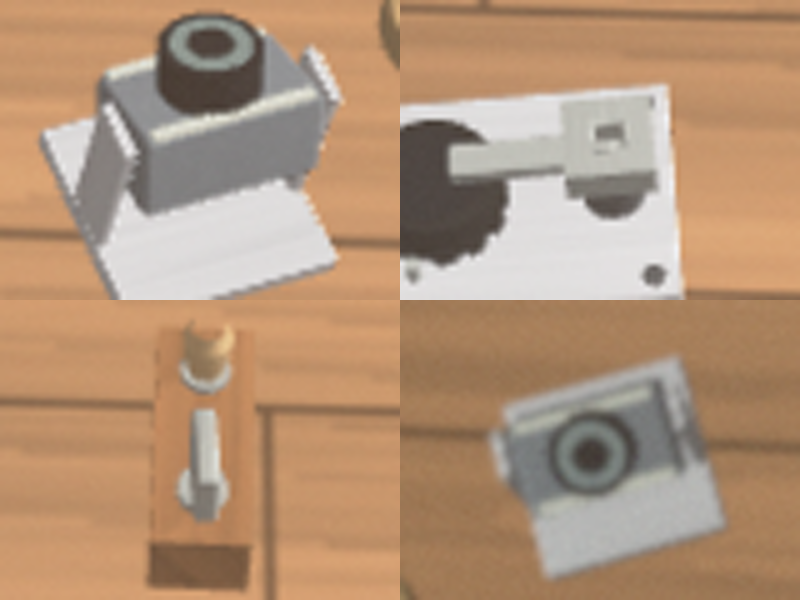

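The mosaic shows the lens ring near the middle of the head with pale long edges. The square recess is clear at scene (286,244). The paddle stands in the rack hole farther from the robot and runs roughly along the rack. I'll move above the rack for a wrist look.

Emit:
{"op": "step_arm", "data": {
  "increments": [
    [[17,-32,4],[0,0,0.02]],
    [[17,-32,4],[0,0,0.02]],
    [[17,-32,4],[0,0,0.02]],
    [[17,-32,4],[0,0,0.02]],
    [[17,-32,4],[0,0,0.02]],
    [[17,-32,4],[0,0,0.02]],
    [[17,-32,4],[0,0,0.02]],
    [[17,-32,4],[0,0,0.02]]
  ],
  "fingers": 1
}}

```text
time: 0.77
eef_pos: [0.3592, 0.3793, 0.2261]
tcp_rot: [0.088, 0.996, -0.0, -0.0]
contact_force: [1.1, 0.2, -0.1]
opening: 1.001
finger_force: 0.0
```

Emit:
{"op": "step_arm", "data": {
  "increments": [
    [[17,-32,0],[0,0,0.02]],
    [[17,-32,0],[0,0,0.02]],
    [[17,-32,0],[0,0,0.02]],
    [[17,-32,0],[0,0,0.02]],
    [[17,-32,0],[0,0,0.02]],
    [[17,-32,0],[0,0,0.02]],
    [[17,-32,0],[0,0,0.02]],
    [[0,-32,0],[0,0,0.02]]
  ]
}}

```text
time: 1.43
eef_pos: [0.4796, 0.123, 0.2261]
tcp_rot: [0.008, 1.0, -0.0, 0.0]
contact_force: [0.2, -0.1, -0.2]
opening: 0.999
finger_force: 0.0
```

Emit:
{"op": "step_arm", "data": {
  "increments": [
    [[0,0,0],[0,0,0]],
    [[0,0,0],[0,0,0]]
  ]
}}

```text
time: 1.6
eef_pos: [0.4779, 0.1238, 0.2259]
tcp_rot: [0.01, 1.0, 0.0, -0.001]
contact_force: [-0.8, -0.7, 0.4]
opening: 1.0
finger_force: 0.0
```

```bash
python3 - <<'E'
from h import *
P=pose("wrist"); im=cams.read_camera("wrist")[:,:,::-1].copy()
cv2.imwrite("pics/w1.png",im); np.save("w1P.npy",np.vstack([P[1],P[2]]))
s=readout.get_state();print(s["eef_pos"],R.from_quat(s["tcp_rot"]).as_matrix(),s["qpos"],s["time"])
print(proj(P,[[.5065,.1253,.088],[.4312,.1286,.08]]))
E
```

```text
[0.4778 0.1248 0.226 ] [[-0.9998  0.0185 -0.0009]
 [ 0.0185  0.9998  0.0005]
 [ 0.0009  0.0005 -1.    ]] [ 0.0494 -0.1463  1.9758  0.0006  1.3129 -1.503 ] 1.65
[[325.2814 247.144 ]
 [327.411  163.9697]]
```

View pics/w1.png

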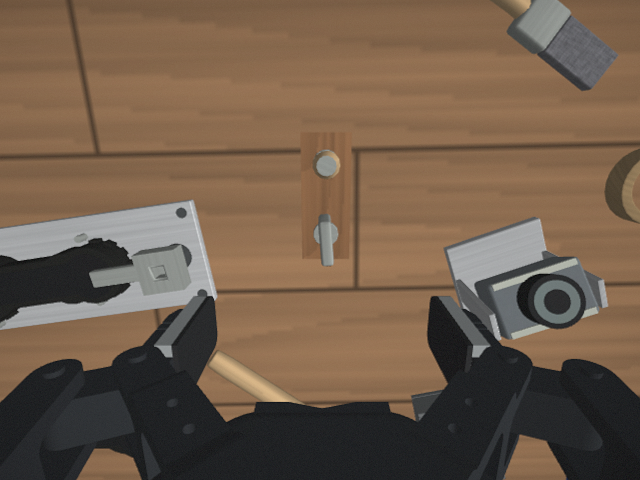

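The wrist view shows the key paddle top at (326,215)-(327,265), the awl at (327,163), the recess at about (159,271), the bar reaching (92,276) and the lens at (557,300). I'll zoom in for exact pixels.

```bash
python3 - <<'E'
from h import *
s=cv2.imread("pics/w1.png")
m=np.vstack([np.hstack([crop(s,(326,240),80,60,400,300),crop(s,(160,270),80,60,400,300)]),np.hstack([crop(s,(535,290),160,120,400,300),crop(s,(110,270),80,60,400,300)])])
cv2.imwrite("pics/mos2.png",m)
E
```

```text
(no output)
```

View pics/mos2.png

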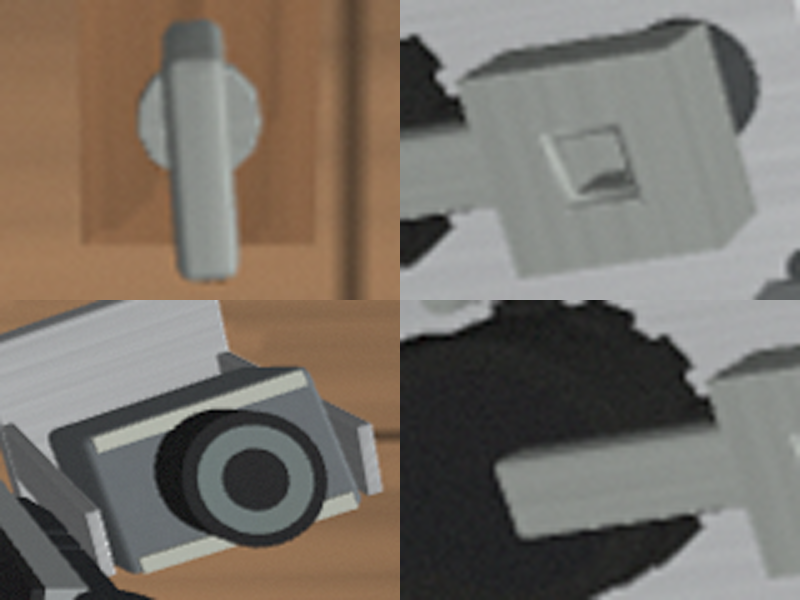

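```bash
python3 - <<'E'
from h import *
c=cams.get_calibration("wrist");a=np.load("w1P.npy");P=(c,a[0],a[1:])
k=onz(P,[(320.4,222),(330.4,221.4),(322,266),(333.6,265)],.088);print("paddle",k,k.mean(0),np.linalg.norm(k[2]-k[0]),np.linalg.norm(k[1]-k[0]))
d=(k[2]+k[3]-k[0]-k[1]);print("ang",np.degrees(np.arctan2(d[1],d[0])))
print("collar",onz(P,[(286+200/5,210+115/5)],.05))
h=onz(P,[(132,256.4),(181.6,245),(185,289),(144,295.6)],.0645);print("hub",h,h.mean(0),[np.linalg.norm(h[i]-h[i-1]) for i in range(4)])
s=onz(P,[(148.4,266.4),(164,264.8),(168,279),(154,281)],.0645);print("sock",s,s.mean(0))
b=onz(P,[(89,272.4),(133,265.6),(94,287.6),(137,281)],.06);d=b[0]+b[2]-b[1]-b[3];print("bar ang",np.degrees(np.arctan2(d[1],d[0])),b)
print("lens",onz(P,[(558,301.4)],.118))
print("jigcorner",onz(P,[(191,201),(215,294)],.012))
S,T=pose("scene"),pose("top")
X=s.mean(0);print(proj(S,X),proj(T,X)); L=onz(P,[(558,301.4)],.118);print(proj(S,L),proj(T,L))
print(proj(S,[k.mean(0)]))
E
```

```text
paddle [[0.4824 0.1213 0.088 ]
 [0.482  0.1304 0.088 ]
 [0.5251 0.1219 0.088 ]
 [0.5243 0.1328 0.088 ]] [0.5035 0.1266 0.088 ] 0.042673380466171244 0.009129800721145581
ang 2.048537868484683
collar [[0.5031 0.1264 0.05  ]]
hub [[ 0.5197 -0.0694  0.0645]
 [ 0.5087 -0.0179  0.0645]
 [ 0.5562 -0.0205  0.0645]
 [ 0.5628 -0.0641  0.0645]] [ 0.5369 -0.043   0.0645] [np.float64(0.043455278542079256), np.float64(0.052649036069906875), np.float64(0.047593888527127634), np.float64(0.044073240868563755)]
sock [[ 0.5307 -0.0545  0.0645]
 [ 0.5293 -0.0384  0.0645]
 [ 0.5448 -0.0365  0.0645]
 [ 0.5467 -0.0512  0.0645]] [ 0.5379 -0.0452  0.0645]
bar ang -82.00475932315837 [[ 0.5377 -0.1193  0.06  ]
 [ 0.5311 -0.0726  0.06  ]
 [ 0.5547 -0.1175  0.06  ]
 [ 0.5482 -0.0712  0.06  ]]
lens [[0.5512 0.329  0.118 ]]
jigcorner [[ 0.4735 -0.0229  0.012 ]
 [ 0.5864 -0.0077  0.012 ]]
[[286.014  243.1342]] [[347.4396 229.8609]]
[[446.6272 239.7877]] [[215.2353 215.5415]]
[[357.6693 227.603 ]]
```

Emit:
{"op": "step_arm", "data": {
  "increments": [
    [[13,1,0],[0,0,0.027]],
    [[13,1,-20],[0,0,0.027]],
    [[0,0,-30],[0,0,0]],
    [[0,0,-30],[0,0,0]],
    [[0,0,-30],[0,0,0]],
    [[0,0,-30],[0,0,0]],
    [[0,0,-17],[0,0,0]],
    [[0,0,-12],[0,0,0]]
  ]
}}

```text
time: 2.32
eef_pos: [0.5017, 0.1286, 0.0545]
tcp_rot: [-0.02, 1.0, 0.0, -0.002]
contact_force: [0.3, 1.0, -0.5]
opening: 1.002
finger_force: 0.0
```

Emit:
{"op": "step_arm", "data": {
  "increments": [
    [[0,0,0],[0,0,0]],
    [[0,0,0],[0,0,0]],
    [[0,0,0],[0,0,0]],
    [[0,0,0],[0,0,0]],
    [[0,0,0],[0,0,0]],
    [[0,0,0],[0,0,0]],
    [[0,0,0],[0,0,0]],
    [[0,0,0],[0,0,0]]
  ],
  "fingers": -1,
  "grip_force": 60
}}

```text
time: 2.98
eef_pos: [0.5043, 0.127, 0.0579]
tcp_rot: [-0.018, 1.0, 0.0, 0.0]
contact_force: [0.4, -0.6, 0.9]
opening: 0.004
finger_force: 0.0
```

```bash
python3 - <<'E'
from h import *
im=cams.read_camera("wrist")[:,:,::-1].copy();s=cams.read_camera("scene")[:,:,::-1]
cv2.imwrite("pics/w2.png",np.hstack([cv2.resize(im,(400,300)),crop(s,(357,225),120,90,400,300)]))
print(readout.get_state())
E
```

```text
{'time': 3.0833, 'qpos': array([ 0.0515,  0.1056,  2.0583, -0.    ,  0.9775, -1.5564]), 'dq': array([-0.0002,  0.0018,  0.0009, -0.0003, -0.0023,  0.0004]), 'joint_efforts': array([  0.0064, -29.3145, -25.0741,   0.    ,  -0.0013,   0.0001]), 'eef_pos': array([0.5041, 0.127 , 0.0576]), 'tcp_rot': array([-0.0185,  0.9998, -0.    ,  0.0001]), 'contact_force': array([-0.8148,  0.0006, -0.6685]), 'wrist_torque': array([-0.0079, -0.0109, -0.022 ]), 'finger_force': 0.0, 'opening': 0.00347591880535645}
```

View pics/w2.png

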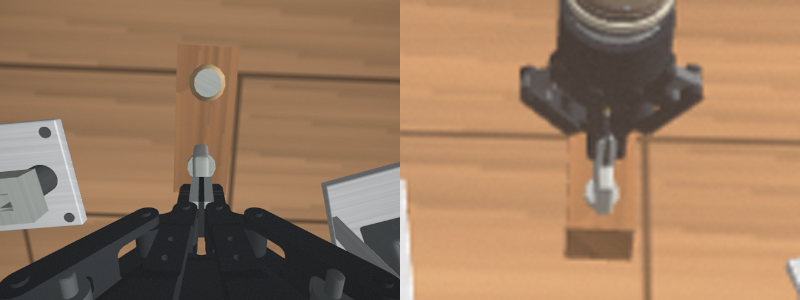

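The left half (wrist, scaled) shows the shut fingers around (201,190), with grey strips in line with the paddle. The right half shows the key still upright at its place. I can't tell whether the paddle is between the pads, so I'll zoom in.

```bash
python3 - <<'E'
from h import *
im=cams.read_camera("wrist")[:,:,::-1].copy();s=cams.read_camera("scene")[:,:,::-1]
cv2.imwrite("pics/w3.png",np.hstack([crop(im,(322,290),120,120,400,400),crop(s,(357,228),60,60,400,400)]))
E
```

```text
(no output)
```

View pics/w3.png

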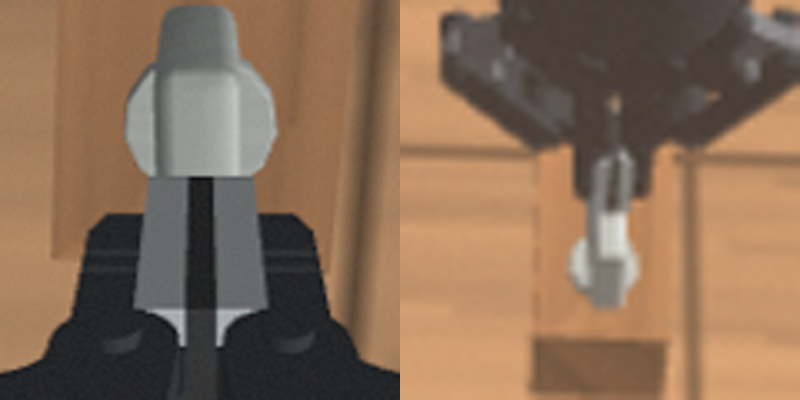

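The zoom shows the closed fingers lying above the paddle and occluding it. The tips sit at about z ≈ 0.09, although the reported TCP is 0.058, so the fingers end roughly 30-40 mm behind the reported TCP. I'll open, go lower and close again.

Emit:
{"op": "step_arm", "data": {
  "increments": [
    [[0,0,0],[0,0,0]],
    [[0,0,0],[0,0,0]],
    [[0,0,0],[0,0,0]],
    [[0,0,0],[0,0,0]],
    [[0,0,0],[0,0,0]],
    [[0,0,-5],[0,0,0]],
    [[0,0,-10],[0,0,0]],
    [[0,0,-10],[0,0,0]]
  ],
  "fingers": 1
}}

```text
time: 3.85
eef_pos: [0.5041, 0.1271, 0.0317]
tcp_rot: [-0.019, 1.0, 0.0, 0.0]
contact_force: [-0.3, -0.6, -0.2]
opening: 0.999
finger_force: 0.0
```

Emit:
{"op": "step_arm", "data": {
  "increments": [
    [[0,0,0],[0,0,0]],
    [[0,0,0],[0,0,0]],
    [[0,0,0],[0,0,0]],
    [[0,0,0],[0,0,0]],
    [[0,0,0],[0,0,0]],
    [[0,0,0],[0,0,0]],
    [[0,0,0],[0,0,0]],
    [[0,0,0],[0,0,0]]
  ],
  "fingers": -1
}}

```text
time: 4.52
eef_pos: [0.5046, 0.1271, 0.033]
tcp_rot: [-0.019, 1.0, -0.0, 0.001]
contact_force: [0.2, -0.6, 2.9]
opening: 0.122
finger_force: 60.9
```

The key is gripped (opening 0.12, 61 N). Next I lift it out of the rack and carry it above the latch.

Emit:
{"op": "step_arm", "data": {
  "increments": [
    [[0,0,12],[0,0,0]],
    [[0,0,22],[0,0,0]],
    [[0,0,25],[0,0,0]],
    [[0,0,25],[0,0,0]],
    [[0,0,16],[0,0,0]],
    [[2,-10,0],[0,0,0]],
    [[5,-22,0],[0,0,0.02]],
    [[5,-25,0],[0,0,0.02]]
  ]
}}

```text
time: 5.18
eef_pos: [0.5154, 0.0697, 0.1319]
tcp_rot: [-0.04, 0.999, -0.0, -0.0]
contact_force: [-0.3, 0.3, -0.8]
opening: 0.123
finger_force: 60.4
```

Emit:
{"op": "step_arm", "data": {
  "increments": [
    [[5,-25,0],[0,0,0.02]],
    [[5,-25,0],[0,0,0.02]],
    [[5,-25,0],[0,0,0.02]],
    [[5,-25,0],[0,0,0]],
    [[2,-14,0],[0,0,0]],
    [[0,0,0],[0,0,0]],
    [[0,0,0],[0,0,0]],
    [[0,0,0],[0,0,0]]
  ]
}}

```text
time: 5.85
eef_pos: [0.5373, -0.0432, 0.1317]
tcp_rot: [-0.069, 0.998, 0.001, -0.001]
contact_force: [-1.2, 0.5, -1.6]
opening: 0.124
finger_force: 60.4
```

```bash
python3 - <<'E'
from h import *
P=pose("wrist");im=cams.read_camera("wrist")[:,:,::-1].copy();s=cams.read_camera("scene")[:,:,::-1]
st=readout.get_state();e=st["eef_pos"];print(e,R.from_quat(st["tcp_rot"]).as_matrix()[:,1],st["opening"])
S=pose("scene")
print("pred sock w",proj(P,[.5378,-.0448,.0645]),"tip w",proj(P,[e[0],e[1],e[2]-.029]))
print("scene sock",proj(S,[.5378,-.0448,.0645]),"tip",proj(S,[e[0],e[1],e[2]-.029]))
cv2.imwrite("pics/ins_w.png",im);cv2.imwrite("pics/ins_s.png",s)
cv2.imwrite("pics/w4.png",np.hstack([crop(im,(322,260),160,160,400,400),crop(s,(286,235),60,60,400,400)]))
E
```

```text
[ 0.5376 -0.0428  0.1321] [-0.138   0.9904  0.0006] 0.12100968352678536
pred sock w [[320.7409 239.127 ]] tip w [[323.8319 256.4989]]
scene sock [[286.1718 243.1085]] tip [[285.9552 234.3622]]
```

View pics/w4.png

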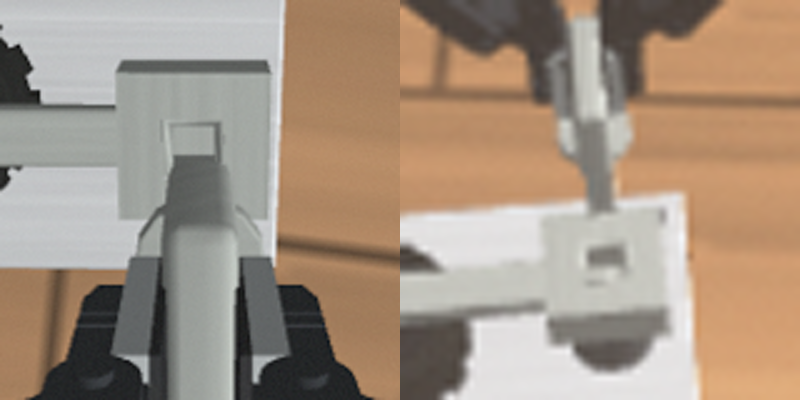

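The left half shows the paddle squared to the hub, with the recess at wrist px (319.2,238) slightly left of the paddle. The right half shows the shaft end at scene px about (286,236.8) above the recess at (286.7,244.3).

```bash
python3 - <<'E'
from h import *
S=pose("scene");P=pose("wrist")
im=cv2.imread("pics/ins_s.png");g=cv2.cvtColor(im,cv2.COLOR_BGR2GRAY)
print(g[225:256,278:296])
e=readout.get_state()["eef_pos"]
print("sock w",onz(P,[(319.4,238)],.0645),"sock s",onz(S,[(286.7,244.3)],.0645))
a=np.radians(8)
for z in(.100,.1031,.106):print(proj(S,[e[0]+.005,e[1],z]))
print("collar",proj(S,[[e[0],e[1],e[2]+.011],[e[0],e[1],e[2]+.017]]))
E
```

```text
[[150 161 193 188 139 123 125 127 143 192 198 199 193 151 151 151 152 153]
 [149 146 174 187 151 123 124 126 142 187 198 193 169 148 150 149 150 148]
 [153 150 144 182 146 123 123 126 136 178 193 182 154 144 146 146 145 145]
 [159 155 139 128 131 121 123 125 134 167 162 161 149 147 147 148 148 146]
 [160 162 160 149 132 122 122 125 132 165 172 159 160 159 159 159 159 158]
 [164 163 164 163 158 124 120 123 129 155 172 163 163 163 163 162 163 162]
 [162 165 163 162 160 142 123 126 126 137 175 165 164 164 166 163 164 164]
 [160 160 160 160 158 154 124 123 123 140 192 161 160 162 162 162 161 161]
 [157 159 160 159 159 154 123 124 121 139 188 159 162 162 165 165 168 171]
 [160 161 163 165 167 162 130 123 123 136 182 176 182 188 196 197 203 214]
 [184 188 195 200 212 206 149 124 123 140 202 223 223 223 222 223 222 223]
 [222 223 221 221 222 216 163 135 139 143 177 207 205 205 198 198 192 179]
 [201 203 196 196 196 192 172 178 198 196 199 200 197 198 197 198 189 161]
 [192 194 196 195 196 196 196 200 198 196 199 200 199 197 198 198 194 186]
 [193 193 195 195 196 196 196 200 198 196 198 201 
[... 711 characters left out ...]
97 194 197 197 197 195 197 197 195 197 198 199 198 200 198 205]
 [193 194 196 195 196 198 195 196 198 195 195 195 195 191 192 194 193 195]
 [192 189 189 190 190 191 189 187 188 187 184 171 169 155 154 155 154 149]
 [168 164 153 153 154 153 139 136 123 123 124 123 124 123 125 124 124 135]
 [126 122 123 122 123 123 123 123 122 124 125 123 124 124 125 123 122 135]
 [149 123 123 122 122 123 124 123 124 124 123 125 124 123 123 123 129 140]
 [167 122 124 126 120 122 120 122 121 120 120 120 120 119 116 128 167 191]]
sock w [[ 0.5375 -0.0454  0.0645]] sock s [[ 0.5411 -0.0433  0.0645]]
[[285.888  236.8483]]
[[285.8012 236.1355]]
[[285.7197 235.4659]]
collar [[284.8089 224.8635]
 [284.6315 223.3934]]
```

Emit:
{"op": "step_arm", "data": {
  "increments": [
    [[1.6,-1.7,-10],[0,0,0]],
    [[0,0,-14],[0,0,0]],
    [[0,0,-10],[0,0,0]],
    [[0,0,-3],[0,0,0]],
    [[0,0,-2],[0,0,0]],
    [[0,0,-2],[0,0,0]],
    [[0,0,0],[0,0,0]]
  ]
}}

```text
time: 6.53
eef_pos: [0.5396, -0.0455, 0.0913]
tcp_rot: [-0.069, 0.998, 0.0, -0.0]
contact_force: [-0.2, 1.3, -1.5]
opening: 0.122
finger_force: 60.4
```

Emit:
{"op": "step_arm", "data": {
  "increments": [
    [[0,0,-2],[0,0,0]],
    [[0,0,0],[0,0,0]]
  ]
}}

```text
time: 6.7
eef_pos: [0.5396, -0.0457, 0.0896]
tcp_rot: [-0.069, 0.998, -0.0, -0.0]
contact_force: [-0.5, 0.1, -1.2]
opening: 0.123
finger_force: 60.5
```

Emit:
{"op": "step_arm", "data": {
  "increments": [
    [[0,0,-2],[0,0,0]],
    [[0,0,-2],[0,0,0]],
    [[0,0,0],[0,0,0]]
  ]
}}

```text
time: 6.95
eef_pos: [0.5396, -0.0456, 0.0851]
tcp_rot: [-0.068, 0.998, 0.0, 0.0]
contact_force: [-0.6, 0.0, -1.9]
opening: 0.125
finger_force: 60.4
```

Emit:
{"op": "step_arm", "data": {
  "increments": [
    [[0,0,-2],[0,0,0]],
    [[0,0,-2],[0,0,0]],
    [[0,0,0],[0,0,0]],
    [[0,0,0],[0,0,0]]
  ]
}}

```text
time: 7.28
eef_pos: [0.5396, -0.0456, 0.0811]
tcp_rot: [-0.068, 0.998, 0.0, -0.0]
contact_force: [-0.3, 0.1, -1.0]
opening: 0.124
finger_force: 60.4
```

The tip is about 12 mm below the mouth with no force, so it is in the recess. Turning clockwise.

Emit:
{"op": "step_arm", "data": {
  "increments": [
    [[0,0,0],[0,0,-0.06]],
    [[0,0,0],[0,0,-0.09]],
    [[0,0,0],[0,0,-0.09]],
    [[0,0,0],[0,0,-0.09]],
    [[0,0,0],[0,0,-0.09]],
    [[0,0,0],[0,0,-0.09]],
    [[0,0,0],[0,0,-0.09]],
    [[0,0,0],[0,0,-0.09]]
  ]
}}

```text
time: 7.95
eef_pos: [0.5387, -0.0449, 0.081]
tcp_rot: [0.275, 0.961, 0.0, -0.001]
contact_force: [-2.9, 1.6, 0.0]
opening: 0.125
finger_force: 60.5
```

```bash
python3 -c "
from h import *
s=readout.get_state();print(s['contact_force'],s['wrist_torque'],s['eef_pos'],s['opening'],s['qpos'])"
```

```text
[-2.8853  1.6129  0.0051] [0.2958 0.4708 0.1056] [ 0.5387 -0.0449  0.081 ] 0.12466164711573094 [-0.2713  0.1178  1.9952  0.0009  1.0315 -1.2857]
```

Emit:
{"op": "step_arm", "data": {
  "increments": [
    [[0,0,0],[0,0,-0.1]],
    [[0,0,0],[0,0,-0.1]],
    [[0,0,0],[0,0,-0.1]],
    [[0,0,0],[0,0,-0.1]],
    [[0,0,0],[0,0,-0.1]],
    [[0,0,0],[0,0,-0.1]],
    [[0,0,0],[0,0,-0.1]],
    [[0,0,0],[0,0,-0.1]]
  ]
}}

```text
time: 8.62
eef_pos: [0.5389, -0.0448, 0.081]
tcp_rot: [0.628, 0.778, 0.0, -0.001]
contact_force: [-1.6, 1.4, -1.9]
opening: 0.125
finger_force: 60.4
```

Emit:
{"op": "step_arm", "data": {
  "increments": [
    [[0,0,0],[0,0,-0.04]],
    [[0,0,0],[0,0,0]],
    [[0,0,0],[0,0,0]]
  ]
}}

```text
time: 8.87
eef_pos: [0.539, -0.0449, 0.081]
tcp_rot: [0.641, 0.768, 0.0, -0.001]
contact_force: [-1.6, 2.5, -1.4]
opening: 0.123
finger_force: 60.4
```

```bash
python3 - <<'E'
from h import *
s=readout.get_state();print(s['contact_force'],s['wrist_torque'],s['eef_pos'],s['opening'],s['qpos'],R.from_quat(s['tcp_rot']).as_matrix())
P=pose("wrist");im=cams.read_camera("wrist")[:,:,::-1];sc=cams.read_camera("scene")[:,:,::-1]
cv2.imwrite("pics/w5.png",np.hstack([cv2.resize(im,(400,300)),crop(sc,(270,245),120,90,400,300)]))
E
```

```text
[-1.6276  2.5318 -1.3944] [0.57   0.4361 0.0465] [ 0.539  -0.0449  0.081 ] 0.12255424130074336 [-0.2713  0.1179  1.9951  0.0013  1.0307 -0.4511] [[-0.1782  0.984  -0.0017]
 [ 0.984   0.1782  0.0016]
 [ 0.0019 -0.0014 -1.    ]]
```

View pics/w5.png

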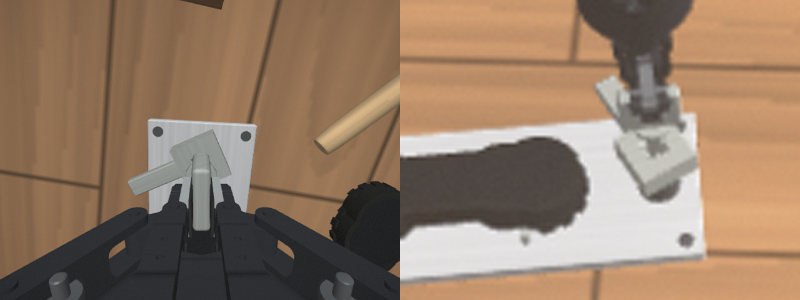

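The bar is swung well off the sole: it points left-down from the hub in the wrist view, and the heel is free in the scene crop. I'll turn a little more for margin, then release and rise.

Emit:
{"op": "step_arm", "data": {
  "increments": [
    [[0,0,0],[0,0,-0.06]],
    [[0,0,0],[0,0,-0.06]],
    [[0,0,0],[0,0,0]],
    [[0,0,0],[0,0,0]]
  ]
}}

```text
time: 9.3
eef_pos: [0.5391, -0.0451, 0.081]
tcp_rot: [0.686, 0.728, 0.0, -0.001]
contact_force: [-1.4, 3.9, -2.4]
opening: 0.124
finger_force: 60.3
```

Emit:
{"op": "step_arm", "data": {
  "increments": [
    [[0,0,0],[0,0,0.01]],
    [[0,0,0],[0,0,0]],
    [[0,0,0],[0,0,0]],
    [[0,0,0],[0,0,0]],
    [[0,0,0],[0,0,0]],
    [[0,0,0],[0,0,0]],
    [[0,0,0],[0,0,0]],
    [[0,0,0],[0,0,0]]
  ],
  "fingers": 1
}}

```text
time: 9.97
eef_pos: [0.5397, -0.0457, 0.0815]
tcp_rot: [0.683, 0.731, 0.0, 0.0]
contact_force: [0.3, -0.0, 0.1]
opening: 1.003
finger_force: 0.0
```

Emit:
{"op": "step_arm", "data": {
  "increments": [
    [[0,0,10],[0,0,0]],
    [[0,0,15],[0,0,0]],
    [[0,0,20],[0,0,0]],
    [[0,0,30],[0,0,0]],
    [[0,0,30],[0,0,0]],
    [[0,0,20],[0,0,0]],
    [[0,0,0],[0,0,0]]
  ]
}}

```text
time: 10.55
eef_pos: [0.5429, -0.0464, 0.2135]
tcp_rot: [0.683, 0.731, 0.003, 0.005]
contact_force: [0.4, -0.2, -0.2]
opening: 1.0
finger_force: 0.0
```

```bash
python3 - <<'E'
from h import *
S=pose("scene");c=cams.get_calibration("wrist");a=np.load("w1P.npy");W=(c,a[0],a[1:])
im=cams.read_camera("wrist")[:,:,::-1];cv2.imwrite("pics/lat.png",im)
A,ea=tri(W,(511.8,338),S,(435.4,260));B,eb=tri(W,(597.8,308.8),S,(469,249));C,ec=tri(W,(491,286),S,(425.6,247))
L,el=tri(W,(558,301.4),S,(446.8,240.2))
print(A,ea,B,eb,C,ec,"L",L,el)
y=B-A;print(np.linalg.norm(y),np.linalg.norm(C-A));n=np.cross(y,C-A);n/=np.linalg.norm(n);n*=np.sign(n[2]);print(n,np.degrees(np.arccos(n[2])))
ctr=(B+C)/2;v=L-ctr;print("axis by centre",v,v/np.linalg.norm(v))
E
```

```text
[0.5966 0.3023 0.1024] 0.0002636411524896095 [0.5666 0.3799 0.1033] 0.0036407223445119336 [0.5507 0.2861 0.0834] 0.00047095259380704196 L [0.5517 0.3296 0.1171] 0.00013685283718914645
0.08322086059461813 0.0522234314826968
[-0.3355 -0.1403  0.9315] 21.328017969296823
axis by centre [-0.007  -0.0034  0.0237] [-0.2802 -0.1371  0.9501]
```

Rough estimate: the lens is at (0.552, 0.330, 0.117), the axis leans about 20° towards the robot, and the long side is at azimuth 111°. I'll take a better look at it with the wrist camera.

Emit:
{"op": "step_arm", "data": {
  "increments": [
    [[1,20,0],[0,0,0]],
    [[1,35,0],[0,0,0]],
    [[1,40,0],[0,0,0]],
    [[1,40,0],[0,0,0]],
    [[1,40,0],[0,0,0]],
    [[1,40,0],[0,0,0]],
    [[1,40,0],[0,0,0]],
    [[3,30,-6],[0,0,0]]
  ]
}}

```text
time: 11.27
eef_pos: [0.5487, 0.2424, 0.1999]
tcp_rot: [0.682, 0.731, 0.0, -0.0]
contact_force: [-0.4, -0.7, 1.1]
opening: 0.999
finger_force: 0.0
```

Emit:
{"op": "step_arm", "data": {
  "increments": [
    [[0,11,0],[0,0,0]],
    [[0,0,0],[0,0,0]],
    [[0,0,0],[0,0,0]],
    [[0,0,0],[0,0,0]]
  ]
}}

```text
time: 11.6
eef_pos: [0.5495, 0.249, 0.1999]
tcp_rot: [0.683, 0.73, -0.001, -0.0]
contact_force: [-1.1, -0.3, -0.1]
opening: 0.999
finger_force: 0.0
```

```bash
python3 - <<'E'
from h import *
P=pose("wrist");im=cams.read_camera("wrist")[:,:,::-1].copy();cv2.imwrite("pics/c1.png",im);np.save("c1P.npy",np.vstack([P[1],P[2]]))
st=readout.get_state();print(st["eef_pos"],st["qpos"],st["time"])
A=np.array([[.5966,.3023,.1024],[.5666,.3799,.1033],[.5507,.2861,.0834],[.5517,.3296,.1171]])
uv=proj(P,A);print(uv)
c=uv[3].astype(int)
# circle candidates and pale strips
g=cv2.cvtColor(im,cv2.COLOR_BGR2GRAY)
hc=cv2.HoughCircles(cv2.medianBlur(g,3),cv2.HOUGH_GRADIENT,1,5,param1=120,param2=25,minRadius=8,maxRadius=60)
if hc is not None: print([h for h in hc[0] if np.hypot(*(h[:2]-uv[3]))<40])
b=im.astype(int);m=((b[:,:,2]-b[:,:,0]>8)&(b[:,:,2]-b[:,:,0]<60)&(b[:,:,2]>170)).astype(np.uint8)
n,l,s,ce=cv2.connectedComponentsWithStats(m)
for i in range(1,n):
    if s[i,4]>60 and np.hypot(*(ce[i]-uv[3]))<130: print(s[i],ce[i],cv2.boxPoints(cv2.minAreaRect(np.argwhere(l==i)[:,::-1].astype(np.float32))).round(1).tolist())
x0=max(0,c[0]-100);y0=max(0,c[1]-75);print(x0,y0)
cv2.imwrite("pics/c1z.png",cv2.resize(im[y0:y0+150,x0:x0+200],(800,600),interpolation=cv2.INTER_CUBIC))
E
```

```text
[0.5497 0.2487 0.2002] [ 0.2572  0.1264  1.7528 -0.0006  1.2631  0.1911] 11.65
[[389.7822 161.6157]
 [360.4496  45.0392]
 [327.5689 176.2423]
 [334.1429 118.7554]]
[array([336.5, 119.5,  36. ], dtype=float32), array([333.5, 112.5,  42.7], dtype=float32), array([326.5, 119.5,  33.5], dtype=float32), array([342.5, 118.5,  34.4], dtype=float32), array([335.5, 125.5,  30.5], dtype=float32), array([345.5, 111.5,  26.6], dtype=float32), array([343.5, 123.5,  36.8], dtype=float32), array([348.5, 116.5,  30.2], dtype=float32), array([333.5, 131.5,  24.6], dtype=float32), array([328.5, 111.5,  25.7], dtype=float32), array([331.5, 107.5,  23.4], dtype=float32)]
234 43
```

View pics/c1z.png

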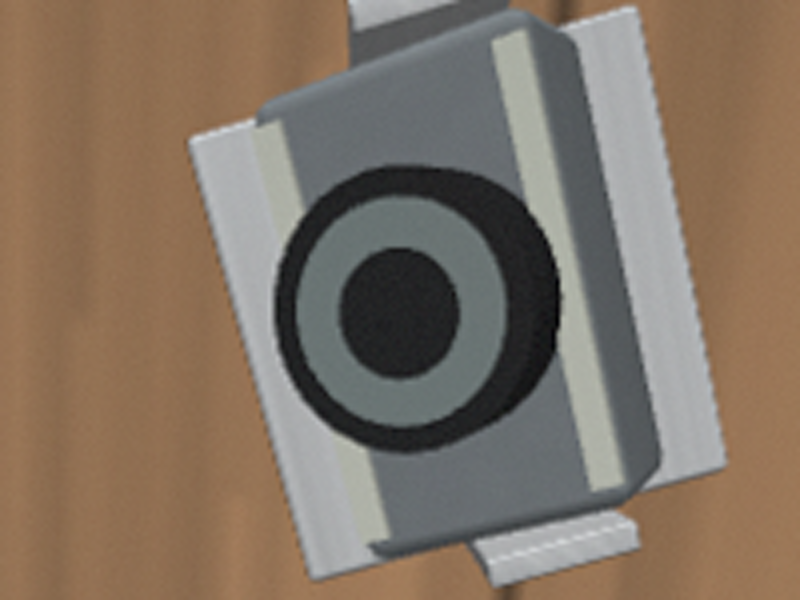

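The crop shows the lens ring centred at crop (401,312), an ellipse about 210 x 232 in the crop. The pale strips run (512,35)-(608,490) and (270,122)-(366,543). I'll fit the ring contours by back-projection for the tilt, and use the strips for the azimuth.

```bash
python3 - <<'E'
from h import *
from scipy.optimize import least_squares
c=cams.get_calibration("wrist");a=np.load("c1P.npy");P=(c,a[0],a[1:])
S,T=pose("scene"),pose("top")
im=cv2.imread("pics/c1.png")
q=lambda x,y:(234+x/4-.4,43+y/4-.4)
for st,z in(([(530,30),(625,487)],.103),([(492,40),(590,490)],.101),([(255,125),(347,545)],.085),([(285,122),(388,540)],.085)):
    w=onz(P,[q(*p) for p in st],z);d=w[0]-w[1];print("az",np.degrees(np.arctan2(d[1],d[0])),np.linalg.norm(d),w[:,:2].ravel())
g=cv2.cvtColor(im,cv2.COLOR_BGR2GRAY);up=cv2.resize(g[43:193,234:434],(1600,1200),interpolation=cv2.INTER_CUBIC)
th=((up>75)).astype(np.uint8)
# ring = component containing the grey ring pixel
n,l=cv2.connectedComponents(th);lab=l[int(312*2),int(320*2)];ring=(l==lab).astype(np.uint8)
cs,h=cv2.findContours(ring,cv2.RETR_CCOMP,cv2.CHAIN_APPROX_NONE)
cs=sorted(cs,key=len,reverse=True)[:2]
L0=np.array([.5517,.3296,.1175]);sets=[]
for k in cs:
    e=cv2.fitEllipse(k);print(e);u=k[:,0,:]/8.0+np.array([234,43])-.4375;sets.append(u)
def back(p,u):
    t,az=p;n=np.array([np.sin(t)*np.cos(az),np.sin(t)*np.sin(az),np.cos(t)])
    e,d=ray(P,u);X=e+d*(((L0-e)@n)/(d@n))[:,None]
    return X,n
def f(p):
    r=[]
    for u in sets:
        X,n=back(p,u);w=np.linalg.norm(X-X.mean(0),axis=1);r.append((w-w.mean())*1e4)
    return np.concatenate(r)
for az0 in (201,):
  s=least_squares(lambda t:f([t[0],np.radians(az0)]),[.4]);print("fixed az",az0,np.degrees(s.x),s.cost)
s=least_squares(f,[.4,np.radians(201)]);print("free",np.degrees(s.x),s.cost)
for u in sets:
    X,n=back(s.x,u);ctr=X.mean(0);print("ctr",ctr,"R",np.linalg.norm(X-ctr,axis=1).mean(),n)
px=proj(P,ctr)
print("lens tri scene",tri(P,px[0],S,(446.8,240.2)),"top",tri(P,px[0],T,(214.5,214.0)))
E
```

```text
az 108.6574662469604 0.08100494149250335 [0.5709 0.3771 0.5968 0.3003]
az 108.82687050423547 0.08059647070225559 [0.5645 0.3755 0.5906 0.2992]
az 106.2218115102246 0.08074140015174734 [0.5224 0.3613 0.5449 0.2838]
az 108.1606241589693 0.08088026216487615 [0.528  0.3622 0.5532 0.2853]
((802.9746704101562, 621.8015747070312), (418.5447998046875, 459.9169616699219), 179.0488739013672)
((798.2954711914062, 626.247314453125), (242.2175750732422, 265.41796875), 177.8695831298828)
fixed az 201 [17.9911] 4160.305838501929
free [ 18.0271 195.2715] 3865.2416107765252
ctr [0.5514 0.3283 0.1173] R 0.0189697633332726 [-0.2985 -0.0815  0.9509]
ctr [0.5512 0.3281 0.1172] R 0.010974301401184263 [-0.2985 -0.0815  0.9509]
lens tri scene (array([0.5514, 0.3288, 0.1169]), np.float64(0.0015663175468799582)) top (array([0.5506, 0.3273, 0.1394]), np.float64(0.00011818150602254434))
```

Result: tilt about 19.5°, long side at azimuth 108°, lens at (0.551, 0.3285, 0.117). Views agree within tolerance. Now to look at the sole.

Emit:
{"op": "step_arm", "data": {
  "increments": [
    [[0,-20,6],[0,0,0]],
    [[0,-35,6],[0,0,0]],
    [[0,-40,6],[0,0,0]],
    [[0,-40,6],[0,0,0]],
    [[0,-40,6],[0,0,0]],
    [[0,-40,6],[0,0,0]],
    [[0,-40,6],[0,0,0]],
    [[0,-40,6],[0,0,0]]
  ]
}}

```text
time: 12.32
eef_pos: [0.5487, -0.0481, 0.2492]
tcp_rot: [0.684, 0.73, 0.0, 0.001]
contact_force: [0.6, -0.0, -0.7]
opening: 1.0
finger_force: 0.0
```

Emit:
{"op": "step_arm", "data": {
  "increments": [
    [[1,-40,1],[0,0,0.005]],
    [[1,-40,1],[0,0,0.005]],
    [[1,-40,0],[0,0,0.005]],
    [[0,-40,0],[0,0,0.005]],
    [[0,-40,0],[0,0,0.005]],
    [[0,-34,0],[0,0,0]],
    [[0,0,0],[0,0,0]],
    [[0,0,0],[0,0,0]]
  ]
}}

```text
time: 12.98
eef_pos: [0.5511, -0.2815, 0.2503]
tcp_rot: [0.675, 0.737, 0.0, -0.0]
contact_force: [0.2, 0.1, -0.1]
opening: 1.001
finger_force: 0.0
```

```bash
python3 - <<'E'
from h import *
P=pose("wrist");im=cams.read_camera("wrist")[:,:,::-1].copy();cv2.imwrite("pics/s1.png",im);np.save("s1P.npy",np.vstack([P[1],P[2]]))
st=readout.get_state();print(st["eef_pos"],R.from_quat(st["tcp_rot"]).as_matrix()[:,0],st["qpos"],st["time"])
g=cv2.GaussianBlur(cv2.cvtColor(im,cv2.COLOR_BGR2GRAY),(3,3),0)
piv=np.array([.5385,-.0447]);az=np.radians(-84.7)
def edges(s,o,d,z=.042):
    # dark run around centreline at distance s
    nrm=np.array([-d[1],d[0]]);t=np.arange(-.075,.0751,.0005)
    X=np.c_[o+s*d+t[:,None]*nrm,np.full(len(t),z)];uv=np.rint(proj(P,X)).astype(int)
    ok=(uv[:,0]>=0)&(uv[:,0]<640)&(uv[:,1]>=0)&(uv[:,1]<480);v=np.where(ok,g[uv[:,1].clip(0,479),uv[:,0].clip(0,639)],255)
    i=j=150
    while i>0 and v[i]<90:i-=1
    while j<300 and v[j]<90:j+=1
    return t[i],t[j],uv[150],v[150]
d=np.array([np.cos(az),np.sin(az)])
for s in np.arange(.04,.31,.01): print(round(s-.175,3),*edges(s,piv,d))
# jig plate
hsv=cv2.cvtColor(im,cv2.COLOR_BGR2HSV);m=((hsv[:,:,1]<35)&(hsv[:,:,2]>150)).astype(np.uint8)
k=max(cv2.findContours(m,cv2.RETR_EXTERNAL,cv2.CHAIN_APPROX_NONE)[0],key=cv2.contourArea)
print(cv2.approxPolyDP(cv2.convexHull(k),6,True)[:,0].tolist())
E
```

```text
[ 0.5515 -0.28    0.2504] [-0.0895  0.996   0.0006] [-0.6337  0.126   1.6615  0.0004  1.3547 -0.7235] 13.0333
-0.135 6.938893903907228e-17 6.938893903907228e-17 [332  -5] 255
-0.125 6.938893903907228e-17 6.938893903907228e-17 [332   7] 183
-0.115 -0.00999999999999994 0.014500000000000082 [332  19] 38
-0.105 -0.02349999999999995 0.027000000000000093 [332  30] 50
-0.095 -0.029499999999999957 0.0335000000000001 [332  42] 50
-0.085 -0.03199999999999996 0.0345000000000001 [332  53] 49
-0.075 -0.027999999999999955 0.0330000000000001 [332  64] 49
-0.065 -0.025499999999999953 0.0320000000000001 [332  75] 48
-0.055 -0.025499999999999953 0.0325000000000001 [332  86] 49
-0.045 -0.02249999999999995 0.028500000000000095 [332  97] 48
-0.035 -0.02049999999999995 0.029000000000000095 [331 107] 49
-0.025 -0.01999999999999995 0.029000000000000095 [331 118] 47
-0.015 -0.01999999999999995 0.029500000000000096 [331 128] 46
-0.005 -0.018999999999999947 0.029500000000000096 [331 138] 46
0.005 -0.018999999999999947 0.030000000000000096 [331 148] 45
0.015 -0.018999999999999947 0.0335000000000001 [331 157] 44
0.025 -0.024499999999999952 0.039000000000000104 [331 167] 45
0.035 -0.030999999999999958 0.04550000000000011 [331 176] 43
0.045 -0.03349999999999996 0.04900000000000011 [331 186] 43
0.055 -0.036999999999999963 0.052000000000000116 [331 195] 42
0.065 -0.03499999999999996 0.051000000000000115 [331 204] 42
0.075 -0.03199999999999996 0.04800000000000011 [331 213] 40
0.085 -0.026499999999999954 0.04950000000000011 [331 222] 41
0.095 -0.01999999999999995 0.04750000000000011 [331 230] 41
0.105 -0.014499999999999943 0.04250000000000011 [331 239] 40
0.115 -0.004499999999999935 0.0325000000000001 [331 247] 40
0.125 6.938893903907228e-17 6.938893903907228e-17 [331 256] 147
[[390, 0], [387, 253], [289, 257], [271, 0]]
```

The sole measures 49 mm across the waist and is centred on its place. The waist is at (0.5587, -0.2085) at azimuth -82.9°. I'll move above it and descend, with the true tips about 48 mm behind the TCP at this opening.

Emit:
{"op": "step_arm", "data": {
  "increments": [
    [[2,20,0],[0,0,0.01]],
    [[3,30,-10],[0,0,0.014]],
    [[2,21.5,-25],[0,0,0.01]],
    [[0,0,-35],[0,0,0]],
    [[0,0,-35],[0,0,0]],
    [[0,0,-35],[0,0,0]],
    [[0,0,-30],[0,0,0]],
    [[0,0,-25],[0,0,0]]
  ]
}}

```text
time: 13.7
eef_pos: [0.5583, -0.2049, 0.0532]
tcp_rot: [0.66, 0.751, -0.0, -0.001]
contact_force: [-1.0, 0.4, 0.5]
opening: 1.002
finger_force: 0.0
```

Emit:
{"op": "step_arm", "data": {
  "increments": [
    [[0,0,-20],[0,0,0]],
    [[0,0,-20],[0,0,0]],
    [[0,0,-12],[0,0,0]],
    [[0,0,-8],[0,0,0]],
    [[0,0,0],[0,0,0]],
    [[0,0,0],[0,0,0]]
  ]
}}

```text
time: 14.2
eef_pos: [0.5601, -0.2069, -0.0039]
tcp_rot: [0.661, 0.751, 0.0, 0.0]
contact_force: [1.4, -0.1, 0.2]
opening: 0.997
finger_force: 0.0
```

Emit:
{"op": "step_arm", "data": {
  "increments": [
    [[-1,-1,-7],[0,0,0]],
    [[0,0,-7],[0,0,0]],
    [[0,0,-4],[0,0,0]],
    [[0,0,-2],[0,0,0]],
    [[0,0,0],[0,0,0]]
  ]
}}

```text
time: 14.62
eef_pos: [0.5581, -0.2079, -0.0253]
tcp_rot: [0.661, 0.751, -0.0, -0.001]
contact_force: [1.1, 0.3, -0.5]
opening: 1.002
finger_force: 0.0
```

Emit:
{"op": "step_arm", "data": {
  "increments": [
    [[0,0,0],[0,0,0]],
    [[0,0,0],[0,0,0]],
    [[0,0,0],[0,0,0]],
    [[0,0,0],[0,0,0]],
    [[0,0,0],[0,0,0]],
    [[0,0,0],[0,0,0]],
    [[0,0,0],[0,0,0]],
    [[0,0,0],[0,0,0]]
  ],
  "fingers": -1,
  "grip_force": 70
}}

```text
time: 15.28
eef_pos: [0.5594, -0.2085, -0.0238]
tcp_rot: [0.661, 0.751, 0.0, 0.001]
contact_force: [1.4, -0.9, 4.9]
opening: 0.572
finger_force: 75.6
```

The sole is gripped (opening 0.57, about 49 mm, 76 N). Lifting.

Emit:
{"op": "step_arm", "data": {
  "increments": [
    [[0,0,6],[0,0,0]],
    [[0,0,10],[0,0,0]],
    [[0,0,20],[0,0,0]],
    [[0,0,34],[0,0,0]],
    [[0,0,40],[0,0,0]],
    [[0,0,40],[0,0,0]],
    [[0,0,40],[0,0,0]],
    [[0,0,40],[0,0,0]]
  ]
}}

```text
time: 15.95
eef_pos: [0.5575, -0.2074, 0.2068]
tcp_rot: [0.661, 0.751, -0.0, -0.001]
contact_force: [1.5, -1.5, -2.1]
opening: 0.573
finger_force: 75.0
```

Emit:
{"op": "step_arm", "data": {
  "increments": [
    [[0,0,25],[0,0,0]],
    [[0,0,0],[0,0,0]],
    [[0,0,0],[0,0,0]]
  ]
}}

```text
time: 16.2
eef_pos: [0.5589, -0.2083, 0.2321]
tcp_rot: [0.661, 0.751, 0.0, 0.001]
contact_force: [0.0, 0.6, -2.3]
opening: 0.575
finger_force: 75.2
```

The arm carries about 2.3 N of extra weight, so the sole is in hand. I'll carry it over to the camera.

Emit:
{"op": "step_arm", "data": {
  "increments": [
    [[-2.5,15,0],[0,0,0.011]],
    [[-2.5,30,0],[0,0,0.011]],
    [[-2.5,30,0],[0,0,0.011]],
    [[-2.5,30,0],[0,0,0.011]],
    [[-2.5,30,0],[0,0,0.011]],
    [[-2.5,30,0],[0,0,0.011]],
    [[-2.5,30,0],[0,0,0.011]],
    [[-2.5,30,0],[0,0,0.011]]
  ]
}}

```text
time: 16.87
eef_pos: [0.5358, 0.0194, 0.2264]
tcp_rot: [0.627, 0.779, -0.002, -0.003]
contact_force: [-0.1, 0.9, -2.3]
opening: 0.573
finger_force: 75.0
```

Emit:
{"op": "step_arm", "data": {
  "increments": [
    [[-2.5,30,0],[0,0,0.011]],
    [[-2.5,30,0],[0,0,0.011]],
    [[-2.5,30,0],[0,0,0.011]],
    [[-2.5,30,0],[0,0,0.011]],
    [[-2.5,30,0],[0,0,0.011]],
    [[-2.5,30,0],[0,0,0.011]],
    [[-2.5,30,0],[0,0,0.011]],
    [[-2.5,30,0],[0,0,0.011]]
  ]
}}

```text
time: 17.53
eef_pos: [0.5155, 0.2583, 0.2263]
tcp_rot: [0.592, 0.806, -0.003, -0.002]
contact_force: [-0.0, 0.8, -2.1]
opening: 0.569
finger_force: 75.0
```

Emit:
{"op": "step_arm", "data": {
  "increments": [
    [[-2,25,0],[0,0,0.009]],
    [[-2,25,0],[0,0,0.009]],
    [[0,20.5,0],[0,0,0]],
    [[0,0,0],[0.015,-0.046,0]],
    [[0,0,0],[0.015,-0.046,0]],
    [[0,0,0],[0.015,-0.046,0]],
    [[0,0,0],[0.015,-0.046,0]],
    [[0,0,0],[0.015,-0.046,0]]
  ]
}}

```text
time: 18.2
eef_pos: [0.5118, 0.3271, 0.2258]
tcp_rot: [0.581, 0.806, 0.095, 0.07]
contact_force: [0.1, -0.1, -1.8]
opening: 0.571
finger_force: 75.0
```

Emit:
{"op": "step_arm", "data": {
  "increments": [
    [[0,0,0],[0.016,-0.046,0]],
    [[0,0,0],[0.016,-0.047,0]],
    [[0,0,-4],[0,0,0]],
    [[0,0,-8],[0,0,0]],
    [[0,0,-4],[0,0,0]],
    [[0,0,0],[0,0,0]],
    [[0,0,0],[0,0,0]]
  ]
}}

```text
time: 18.78
eef_pos: [0.5144, 0.3272, 0.213]
tcp_rot: [0.577, 0.799, 0.136, 0.098]
contact_force: [0.7, -0.2, -1.6]
opening: 0.572
finger_force: 75.1
```

```bash
python3 - <<'E'
from h import *
s=readout.get_state();M=R.from_quat(s["tcp_rot"]).as_matrix();e=s["eef_pos"]
t,az=np.radians([19.5,198.3]);n=np.array([np.sin(t)*np.cos(az),np.sin(t)*np.sin(az),np.cos(t)]);yc=np.array([np.cos(az-np.pi/2),np.sin(az-np.pi/2),0]);xc=np.cross(yc,n)
o=e+M@[-.0099,0,-.0362];L=np.array([.5514,.3286,.117])
print(s["time"],s["qpos"],s["opening"],s["finger_force"],s["contact_force"])
print("sole in cam (x,y,z)",(o-L)@xc,(o-L)@yc,(o-L)@n,"ang z",np.degrees(np.arccos(-M[:,2]@n)),"ang x",np.degrees(np.arccos(abs(M[:,0]@yc))))
sc=cams.read_camera("scene")[:,:,::-1];tp=cams.read_camera("top")[:,:,::-1]
cv2.imwrite("pics/f_s.png",sc);cv2.imwrite("pics/f_t.png",tp)
S,T=pose("scene"),pose("top")
toe=-M[:,0];up=-M[:,2]
# upper-side toe/heel ends predicted vs seen dark extremes
for nm,P,im in(("scene",S,sc),("top",T,tp)):
    pr=proj(P,[o+.12*toe+.03*up,o-.12*toe+.03*up]);print(nm,pr.round(1).tolist())
    g=cv2.cvtColor(np.ascontiguousarray(im),cv2.COLOR_BGR2GRAY)
    d=(pr[1]-pr[0])/np.linalg.norm(pr[1]-pr[0])
    for p,sg in((pr[0],-1),(pr[1],1)):
        k=np.arange(-20,21);uv=np.rint(p+sg*k[:,None]*d).astype(int);print(g[uv[:,1],uv[:,0]].tolist())
E
```

```text
18.7833 [ 0.4154 -0.0648  1.955  -0.0401  0.9157  0.1138] 0.5720709540782687 75.09722828865051 [ 0.6579 -0.1916 -1.6431]
sole in cam (x,y,z) -0.001339241571042503 0.00041468320278907796 0.13855558508129695 ang z 0.15938525180962268 ang x 0.07397071012242128
scene [[396.0, 190.7], [501.7, 164.9]]
[67, 67, 69, 69, 66, 67, 67, 69, 67, 68, 69, 68, 67, 68, 69, 70, 69, 70, 71, 70, 77, 139, 148, 152, 161, 160, 160, 161, 164, 163, 164, 164, 167, 166, 166, 167, 167, 168, 168, 168, 166]
[66, 66, 68, 66, 66, 66, 66, 66, 67, 69, 66, 67, 66, 66, 67, 68, 69, 71, 123, 164, 170, 170, 174, 173, 173, 173, 173, 175, 175, 174, 175, 173, 173, 173, 172, 169, 168, 168, 169, 169, 169]
top [[256.0, 209.6], [163.2, 235.1]]
[60, 62, 59, 60, 57, 59, 61, 61, 58, 61, 61, 63, 60, 59, 61, 60, 60, 62, 63, 66, 75, 104, 125, 132, 133, 133, 135, 134, 133, 132, 134, 132, 134, 131, 133, 133, 131, 133, 131, 133, 131]
[87, 87, 90, 91, 91, 89, 91, 88, 88, 90, 86, 74, 64, 77, 87, 73, 71, 79, 93, 103, 123, 135, 146, 151, 146, 140, 138, 138, 136, 136, 137, 132, 133, 132, 134, 133, 133, 128, 133, 132, 132]
```

The predicted toe and heel ends match both room views within about 2 px. One check that the latch is still off, then hand in.

```bash
python3 - <<'E'
from h import *
S=pose("scene");im=cv2.imread("pics/f_s.png");hsv=cv2.cvtColor(im,cv2.COLOR_BGR2HSV)
for r in(.05,.06,.07):
    out=[]
    for a in range(0,181,6):
        th=np.radians(-82.9-a);u=np.rint(proj(S,[.5385+r*np.cos(th),-.0447+r*np.sin(th),.055])[0]).astype(int);out.append((a,int(hsv[u[1],u[0],1]),int(hsv[u[1],u[0],2])))
    print(r,[o for o in out if o[1]<40])
E
```

```text
0.05 [(0, 2, 227), (6, 3, 225), (12, 2, 227), (18, 3, 228), (24, 2, 226), (30, 2, 228), (36, 3, 227), (60, 22, 127), (66, 15, 157), (72, 18, 153), (78, 13, 181), (84, 13, 177), (90, 12, 195), (96, 10, 197), (102, 13, 196), (108, 12, 174)]
0.06 [(0, 1, 227), (6, 2, 223), (12, 3, 228), (18, 2, 224), (24, 1, 227), (30, 2, 225), (66, 15, 156), (72, 13, 194), (78, 36, 193)]
0.07 [(0, 3, 227), (6, 2, 221), (12, 2, 229), (18, 2, 226), (24, 2, 226), (66, 13, 198), (72, 12, 198)]
```

Emit:
{"op": "step_arm", "data": {
  "increments": [
    [[0,0,1],[0,0,0]],
    [[0,0,0],[0,0,0]],
    [[0,0,0],[0,0,0]],
    [[0,0,0],[0,0,0]],
    [[0,0,0],[0,0,0]],
    [[0,0,0],[0,0,0]]
  ]
}}

```text
time: 19.38
eef_pos: [0.5146, 0.3274, 0.2155]
tcp_rot: [0.577, 0.799, 0.137, 0.099]
contact_force: [-0.3, -1.1, -1.8]
opening: 0.572
finger_force: 75.1
```

```bash
python3 -c "
from plant import sign_off
print(sign_off())"
```

```text
the job is handed in; nothing more can be done
None
```

I handed the job in at about 19 s of the 61 s. By my measurements the latch is about 70° off, with the key left in it. The sole is held still, tread to the lens, about 140 mm away and within about 2 mm of the lens axis. The hand-in gave no verdict.

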